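# Dock a control box, line up its quarter-turn fastener and hold the cover shut

### The job

Slide the dark grey control box along the bench, without lifting it, into the aluminium bench stop until it is fully home against the black back pad. Then turn the red wing on its cover clockwise until the wing lines up with the two black marks, and push the cover down flush onto its frame. The cover springs up when let go, so finish while the gripper still holds it pressed down; leave the spray can, the red and white tin and the steel bolt as they stand.

Things in the scene. Friction and masses are not known exactly. Their poses are not given: they have to be found in the camera images.
- control_box: Loose dark grey box, about 0.7 kg, 110 mm along its x, 100 mm along its y, 44 mm high; origin: centre of its underside. Rounded upright edges (10 mm), flat end faces; push on the -y face, which looks away from the stop. Two black stubs stick out 10 mm from its -x face, 33 mm up. On top a light grey cover, 104 x 94 x 4 mm (top at 56 mm while up, 50 mm home); a yellow strip marks its -y end.
- bench_stop: U-shaped aluminium fence fixed to the bench, 22 mm high, open to its -y. Its origin and axes are where those of the fully home box lie. Black back pad at y = +50 mm: push the box along +y. Side guides 119 mm apart inside, from the pad to y = 15 mm, then flaring to 145 mm at y = -22 mm. The box starts 68 to 100 mm out on the -y side, up to 8 mm and 0.12 rad off; the flare guides it in.
- wing_top (a point): Top centre of the red wing, on the fastener's axis at the middle of the cover; turns with it. Wing: 34 mm along this x, 10 mm thick along y (grasp across), 25 mm high, on a steel disc 34 mm across and 4 mm thick lying on the cover. Top is 84 mm above the bench, 78 mm with the cover home. Lined up: x along the box's x, in line with the two black marks on the cover beside the disc.
- fastener (a joint): Wing angle, rad: 0 lined up with the marks, positive counter-clockwise from above; starts at 0.8 to 1.5, stops at -0.6 and 1.7. Slight friction (0.04 N m), stays where left. A cross bar below must meet a slot in the frame: the cover goes down only within about 0.2 rad of 0, else the bar meets the frame after 1 to 2 mm and blocks it (it may be forced past at 30 N or more, which does not count).
- cover (a joint): How far the cover is pressed down, m: 0 standing proud on its springy gasket, 0.006 flush and home (hard stop). Takes about 4 N to start and 12 N at the end; springs up when let go. Press it on the cover, the disc or the gripped wing.
- spray_can: Black spray can standing on the bench, 68 mm diameter, 207 mm high, origin at its underside: bystander, to be left alone.
- oil_tin: Red and white tin bottle standing on the bench, 63 mm diameter, 144 mm high, origin at its underside: bystander, to be left alone.
- steel_bolt: Small steel bolt standing on its head, 18 mm diameter, 30 mm high, origin at its underside: bystander, to be left alone.
Mind the look-alikes: they are no part of the job. There is more than one size of the control_box; the one meant has the size given above.

How it is judged:
By the outcome, as a careful person would: the job done as asked, in the order asked, and still so for the second after the job is handed in, while the arm keeps its last pose, push and grip.
It also fails if it takes over 58 s, if anything falls off the work surface, if the arm or the gripper's body presses on something with over 40 N, if the wrist force passes 120 N, or if a joint passes its speed limit or range.

### The arm

A 6-joint arm with a two-finger parallel gripper is mounted at the origin on a cart in front of the work surface, level with it; the furniture and walls round the work are solid. World frame = base frame: x ahead of the robot, y to its left, z up, the work surface at z = 0. Lengths are in mm, angles in rad, forces in N, time in s.
With the tool pointing down it reaches from about 325 to 1000 mm from the base axis. Payload 5.1 kg.
Tool frame: the origin (TCP) lies between the finger pads; the fingertips stand 11 mm ahead of it and the grasp point (between the pads) lies 8 mm behind it; z points along the fingers, y is the line along which they close (so a half turn about z gives the same grasp; the last joint's range is limited). The gripper opens to 85 mm and grips with 20 to 120 N. Pads are 22 mm wide; open, the fingers measure 114 mm over their backs; the gripper's body (76 mm by 85 mm) begins 54 mm behind the grasp point. The pads swing forward as they close: fully open they stand 13 mm farther back than shut.
Start: joints at [1.146, 0.124, 1.65, -0, 1.367, -0.083], TCP at [217.89, 612.38, 242.322] pointing down, gripper open.
Joint ranges: [-2.61, 2.61], [-1.02, 2.33], [0.03, 2.71], [-1.35, 4.49], [0.32, 2.68], [-2.91, 2.91]. Speed limits (rad/s): [2.57, 2.57, 3.14, 3.14, 3.14, 3.14].

### API

Orientations are given as a unit quaternion [x, y, z, w].
In Python, from plant import get_obs, get_image, camera_model, sign_off gives the robot as it stands.
- The arm moves only by the tool drive_tool, never from a script. Its argument "deltas" is a list of rows, each a list of 7 numbers: the turn, a rotation vector about the tool's x, y, z in rad, then the shift along the tool's x, y, z in mm, then the closure, from 0 (fully open) to 1 (shut). In form: [[rx, ry, rz, tx, ty, tz, jaw], ...]. A call has exactly 5 rows; each row shifts and turns the commanded pose from where the row before left it, along the tool's axes as they then stand; what a row does not reach is not made up. A row lasts 1/12 s, in which the tool goes at most 41.7 mm and 7.16 degrees, less where a joint would pass 70% of its speed; a pose out of reach is approached as far as the arm can. A call with a gripper value outside its range is refused whole. The fingers move at their own pace and stop on an object; "squeeze" is the grip in N (left out, the last holds). Time passes only in rows, so rows that do not move let the fingers close, or fill a call up. It gives the time, the measured TCP pose, the force, the opening and the grip force at its end, in the units of the state.
- get_obs(): the state, without advancing time (a new reading comes with each control period).
- get_image(name): name is "scene" or "top" or "wrist"; returns (picture, depth): 480x640x3 uint8, blue, green, red; 480x640 float32, mm along the optical axis (not along the pixel's ray), 0 where there is no reading.
- camera_model(name): a dict with "fovy" (degrees; the focal length in pixels is half the picture's height over the tangent of half this angle, whatever the lens; pixels are square), "cx", "cy" (the principal point, pixels), "R" (3x3) and "t" (3): a world point X has camera coordinates R X + t; the wrist camera has in their place "tool_from_camera" (4x4, takes a point from camera to tool coordinates, whose origin is the TCP and whose axes are the flange's). Camera axes: x right, y down, z forward; pixel columns grow to the right and rows downward; lengths in mm; the calibration is good to about 2 mm. A picture is of the moment at which its call begins: read the wrist's pose just before it. camera_model takes no time and is no camera call.
- sign_off(): hands the job in; it is judged then, once.
The state is a dict: "time_s": time; "joint_pos": joint angles; "dq": joint speeds; "joint_torque": joint torques, N m; "tcp_pos": TCP position; "ee_rot": TCP orientation; "ft_force": force on the tool from outside, world axes, zero at the start; "ft_torque": the same for the moment, N m; "width": opening from 0.0 (shut) to 1.0 (fully open); "finger_force": force on a finger pad.
Only numpy, scipy, OpenCV 4.12 (cv2) and the standard library are available. Lean on these libraries where they do the work, as an engineer would, in place of code of your own. Each camera call takes 0.05 s, during which the arm holds its last target. There are 200 camera calls.

## Working session

There is one attempt and no reset: what is moved stays moved. The work goes in short steps, Python scripts to look and compute and a tool call to move; the robot and the scene stay as the last step left them, time stands still between calls to the robot, and variables do not carry over. Pictures are saved under pics/ and viewed, at most 10 in all, crops included, and the job is handed in when it is done.

Besides the shell and the picture viewer there is one more tool, called after ">>>" in YAML: its name, and indented under it one key for each argument. drive_tool: Moves the arm, as the interface text tells. Its arguments: {"type":"object","properties":{"deltas":{"type":"array"},"squeeze":{"type":"number"}},"required":["deltas"]}

```bash
mkdir -p pics
python3 - <<'E'
from plant import *
import cv2,numpy as np
o=get_obs();print(o['tcp_pos'],o['ee_rot'],o['width'],o['time_s'])
for n in("top","scene"):
    p,d=get_image(n);cv2.imwrite(f"pics/{n}0.png",p);np.save(f"pics/{n}0.npy",d)
    print(n,camera_model(n))
print(camera_model("wrist"))
E
```

```text
[217.68094341 611.84971868 241.05117619] [ 1.70083231e-01  9.85429133e-01 -1.02650538e-03 -2.55672238e-04] 1.003736883659163 0.0
top {'fovy': 51.56298653387594, 'cx': 323.50924971363395, 'cy': 242.62358572299715, 'R': array([[ 5.75026753e-05, -9.99768968e-01, -2.14943434e-02],
       [-9.90052456e-01,  2.96730927e-03, -1.40667446e-01],
       [ 1.40698728e-01,  2.12886162e-02, -9.89823551e-01]]), 't': array([  77.98980209,  458.77751602, 1296.60488792])}
scene {'fovy': 52.32819207105314, 'cx': 318.6053927446988, 'cy': 241.21027588430863, 'R': array([[ 0.83344129, -0.552584  ,  0.00515095],
       [-0.34804131, -0.53213193, -0.77181789],
       [ 0.4292352 ,  0.64147216, -0.63582278]]), 't': array([-339.08357955,  260.46031978,  956.4397145 ])}
{'fovy': 68.25732377177457, 'cx': 319.984915338281, 'cy': 234.7164372513247, 'tool_from_camera': array([[ 8.10044417e-04, -9.45509962e-01, -3.25592161e-01,
         8.33780713e+01],
       [ 9.99999433e-01,  5.40900885e-04,  9.17149789e-04,
        -6.37335276e-01],
       [-6.91061173e-04, -3.25592720e-01,  9.45509864e-01,
        -1.32172666e+02],
       [ 0.00000000e+00,  0.00000000e+00,  0.00000000e+00,
         1.00000000e+00]])}
```

View pics/top0.png

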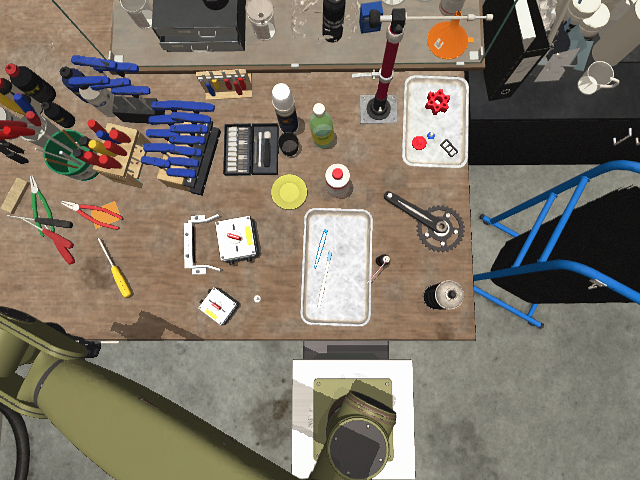

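View pics/scene0.png

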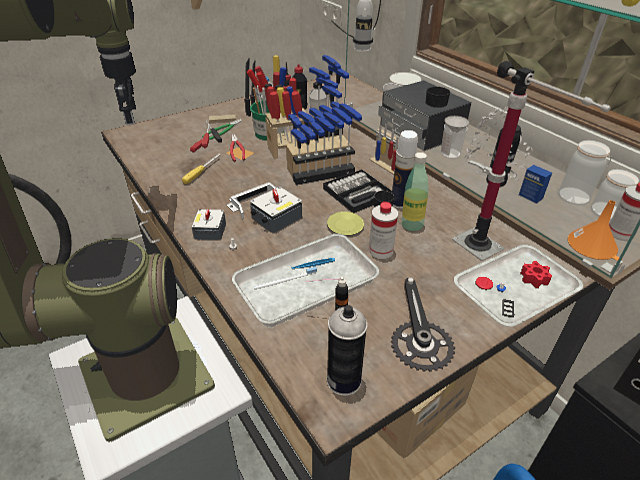

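The top view shows the big box at about (237,239), with its yellow strip to the right (world -y). The stop is at (200,243) and opens right, the small look-alike is at (218,306) and the bolt at (257,298). Next I'll get rough positions.

```bash
cat > h.py <<'E'
from plant import *
import cv2,numpy as np
from scipy.spatial.transform import Rotation as Ro
def cam(n,o=None):
    m=camera_model(n);f=240/np.tan(np.radians(m['fovy']/2));K=(f,m['cx'],m['cy'])
    if n=='wrist':
        T=np.array(m['tool_from_camera']);R=Ro.from_quat(o['ee_rot']).as_matrix()
        return K,R@T[:3,:3],R@T[:3,3]+o['tcp_pos']
    R=np.array(m['R']);return K,R.T,-R.T@np.array(m['t'])
def ray(c,uv,z):
    (f,cx,cy),A,p=c;uv=np.atleast_2d(np.array(uv,float))
    d=np.c_[(uv[:,0]-cx)/f,(uv[:,1]-cy)/f,np.ones(len(uv))]@A.T
    return p+d*((z-p[2])/d[:,2])[:,None]
def proj(c,X):
    (f,cx,cy),A,p=c;q=(np.atleast_2d(X)-p)@A
    return np.c_[f*q[:,0]/q[:,2]+cx,f*q[:,1]/q[:,2]+cy]
E
python3 - <<'E'
from h import *
np.set_printoptions(precision=1,suppress=True)
c=cam('top')
for n,uv,z in[("wing",(235,238),84),("stop tip",(215,217),22),("stop tip2",(215,270),22),("backcorners",(185,218),22),("b2",(187,272),22),("bolt",(257,298),30),("small",(217,306),40),("tin",(337,172),140),("tray",(305,212),10)]:print(n,ray(c,uv,z)[0])
o=get_obs();print(Ro.from_quat(o['ee_rot']).as_matrix(),cam('wrist',o)[2])
E
```

```text
wing [464.4 305.2  84. ]
stop tip [532.1 374.1  22. ]
stop tip2 [387.  369.6  22. ]
backcorners [529.7 456.5  22. ]
b2 [381.7 445.2  22. ]
bolt [311.7 253.6  30. ]
small [290.6 357.1  40. ]
tin [622.6  41.2 140. ]
tray [547.4 128.7  10. ]
[[-0.9  0.3 -0. ]
 [ 0.3  0.9 -0. ]
 [ 0.  -0.  -1. ]] [139.  639.5 373.3]
```

>>> drive_tool:
  deltas:
    - [0,0,-0.068,0,0,-20,0.4]
    - [0,0,-0.068,0,0,-20,0.4]
    - [0,0,-0.068,0,0,-20,0.4]
    - [0,0,-0.068,0,0,-20,0.4]
    - [0,0,-0.068,0,0,-20,0.4]

```text
time_s: 0.52
tcp_pos: [217.7, 612.1, 342.5]
ee_rot: [-0.001, 1.0, -0.001, -0.0]
ft_force: [0.5, 0.5, -0.1]
width: 0.6
finger_force: 0.0
```

>>> drive_tool:
  deltas:
    - [0,0,0,-20,-30,0,0.4]
    - [0,0,0,-20,-30,0,0.4]
    - [0,0,0,-20,-30,0,0.4]
    - [0,0,0,-20,-30,0,0.4]
    - [0,0,0,-20,-30,0,0.4]

```text
time_s: 0.93
tcp_pos: [318.0, 460.6, 341.7]
ee_rot: [0.001, 1.0, -0.0, -0.0]
ft_force: [1.4, -0.9, -0.4]
width: 0.598
finger_force: 0.0
```

>>> drive_tool:
  deltas:
    - [0,0,0,-20,-30,0,0.4]
    - [0,0,0,-20,-30,0,0.4]
    - [0,0,0,-20,-30,0,0.4]
    - [0,0,0,-20,-30,0,0.4]
    - [0,0,0,0,0,0,0.4]

```text
time_s: 1.35
tcp_pos: [399.9, 337.8, 341.8]
ee_rot: [0.004, 1.0, -0.001, 0.0]
ft_force: [0.4, 0.9, -0.3]
width: 0.605
finger_force: 0.0
```

Run:
```python
from h import *
np.set_printoptions(precision=3,suppress=True)
o=get_obs();p,d=get_image('wrist');cv2.imwrite('pics/w1.png',p);np.save('pics/w1d.npy',d)
import pickle;pickle.dump(o,open('pics/w1.pkl','wb'))
print(o['time_s'],o['tcp_pos'],o['dq'],o['joint_pos'],o['width'],Ro.from_quat(o['ee_rot']).as_matrix())
```

```text
1.35 [399.891 337.837 341.845] [ 0.074  0.013 -0.012  0.067 -0.003  0.079] [ 0.6   -0.202  1.801 -0.002  1.543 -0.963] 0.6047653799431983 [[-1.     0.008  0.001]
 [ 0.008  1.    -0.002]
 [-0.001 -0.002 -1.   ]]
```

View pics/w1.png

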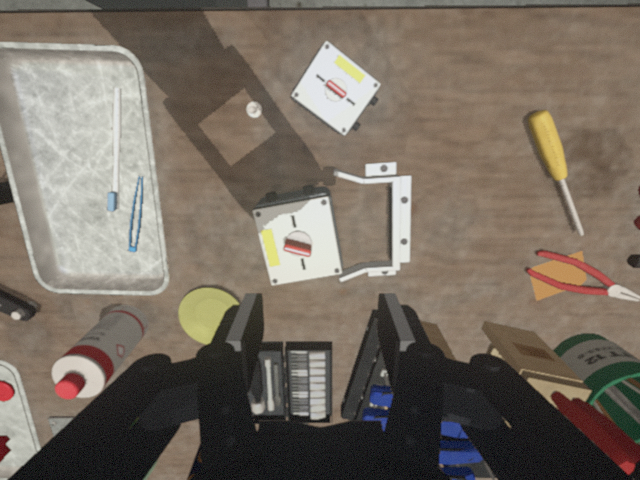

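The wrist view shows the cover corners at about (255,207), (330,196), (342,277) and (271,285). The wing is at (298,245), running roughly left to right, and the black marks are at (293,222) and (304,266). The stop spans (335,170)–(410,280).

```bash
cat >> h.py <<'E'
def cloud(c,d):
    (f,cx,cy),A,p=c;v,u=np.mgrid[:480,:640]
    return np.stack([(u-cx)/f*d,(v-cy)/f*d,d],-1)@A.T+p
E
python3 - <<'E'
from h import *
import pickle
np.set_printoptions(precision=1,suppress=True)
o=pickle.load(open('pics/w1.pkl','rb'));p=cv2.imread('pics/w1.png');d=np.load('pics/w1d.npy')
c=cam('wrist',o);W=cloud(c,d)
roi=np.zeros((480,640),bool);roi[155:295,240:425]=1
hsv=cv2.cvtColor(p,cv2.COLOR_BGR2HSV);H,S,V=[hsv[...,i].astype(int) for i in range(3)]
z=W[...,2]
print(np.histogram(z[roi&(d>0)],bins=np.arange(-10,100,5)))
cv=roi&(z>50)&(z<62)
r=cv2.minAreaRect(W[cv][:,:2].astype(np.float32));print('cover',r,np.median(z[cv]))
red=roi&((H<8)|(H>172))&(S>130)&(V>80)
print('red',red.sum());P=W[red];print(np.median(P,0));q=P[P[:,2]>70][:,:2];m=q.mean(0);w=np.linalg.svd(q-m)[2][0];print('wing',m,np.degrees(np.arctan2(w[1],w[0])))
st=roi&(z>17)&(z<27)&(V>130)&(S<60)&(~cv2.dilate(cv.astype(np.uint8),np.ones((9,9))).astype(bool))
Q=W[st];print('stop n',len(Q),Q.min(0),Q.max(0))
# image-based corners by hand onto z=22
cr=cv2.resize(p[155:295,240:425],None,fx=4,fy=4,interpolation=cv2.INTER_CUBIC);cv2.imwrite('pics/w1c.png',cr)
E
```

```text
(array([    0,  4742, 12101,   419,   174,   299,  1316,    46,    61,
         184,   380,   233,   189,  5080,   156,    43,    34,    42,
         196,    32,     0]), array([-10,  -5,   0,   5,  10,  15,  20,  25,  30,  35,  40,  45,  50,
        55,  60,  65,  70,  75,  80,  85,  90,  95]))
cover ((470.8472900390625, 307.5419006347656), (104.13643646240234, 94.14070129394531), 10.133666038513184) 56.487187891345854
red 58
[467.2 308.6  83.1]
wing [464.7 309.4] -9.596964444793143
stop n 1212 [386.8 354.6  17.1] [541.6 444.5  24.9]
```

View pics/w1c.png

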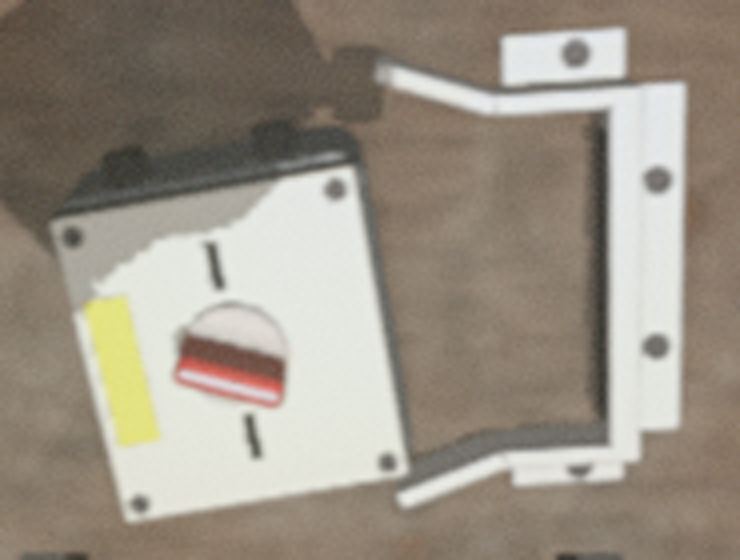

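The crop shows the box yawed about +10° and the wing about 67° CCW of the marks. The stop's back bar is near (620,110)–(620,450) in the crop. Next I'll get the stop pose by casting its corner pixels onto z=22.

Run:
```python
from h import *
import pickle
np.set_printoptions(precision=1,suppress=True)
o=pickle.load(open('pics/w1.pkl','rb'));d=np.load('pics/w1d.npy');c=cam('wrist',o)
f=lambda L,z:ray(c,np.array(L)/4+[240-.4,155-.4],z)[:,:2]
n=['in-x back','in+x back','out-x','out+x end','kink-x in','kink+x in','tip-x','tip+x']
for a,b in zip(n,f([(611,108),(611,446),(640,88),(638,460),(495,113),(503,452),(380,80),(398,490)],22)):print(a,b)
b=f([(611,108),(611,446)],22);print('ang',np.degrees(np.arctan2(*(b[1]-b[0])[::-1])))
w=f([(178,375),(277,400),(190,362),(283,378)],84);print('wing top',w,np.degrees(np.arctan2(*(w[1]-w[0]))))
bar=ray(c,[(393+.0,182),(393,262)],22)[:,:2];W=cloud(c,d)
m=(np.abs(W[...,2]-22)<4);m[:185]=0;m[258:]=0;m[:,:385]=0;m[:,402:]=0
v,u=np.nonzero(m);P=W[m][:,:2];k=[np.median(P[v==r],0) for r in np.unique(v)];k=np.array(k);print('bar slope deg',-np.degrees(np.polyfit(k[:,0],k[:,1],1)[0]),k.mean(0))
```

```text
in-x back [400.8 429.5]
in+x back [519.2 436.6]
out-x [394.5 438.4]
out+x end [524.6 446.3]
kink-x in [402.2 392.4]
kink+x in [521.3 399.1]
tip-x [391.3 355.4]
tip+x [535.7 362.6]
ang 3.4092723365177116
wing top [[467.7 293.9]
 [475.8 323. ]
 [463.6 297.6]
 [468.8 324.9]] 15.656852327494693
bar slope deg -3.3452757868894363 [454.2 434.8]
```

>>> drive_tool:
  deltas:
    - [0,0,0,-14.6,-26.6,14,0.45]
    - [0,0,0,-14.6,-26.6,14,0.45]
    - [0,0,0,-14.6,-26.6,14,0.45]
    - [0,0,0,-14.6,-26.6,14,0.45]
    - [0,0,0,-14.6,-26.6,14,0.45]

```text
time_s: 1.82
tcp_pos: [470.1, 208.8, 271.4]
ee_rot: [0.0, 1.0, 0.0, -0.0]
ft_force: [0.3, -0.5, 0.4]
width: 0.548
finger_force: 0.0
```

>>> drive_tool:
  deltas:
    - [0,0,0.1,0,0,10,0.45]
    - [0,0,0.1,0,0,10,0.45]
    - [0,0,0.1,0,0,10,0.45]
    - [0,0,0.1,0,0,10,0.45]
    - [0,0,0.1,0,0,10,0.45]

```text
time_s: 2.23
tcp_pos: [469.6, 210.0, 221.4]
ee_rot: [0.25, 0.968, 0.0, -0.0]
ft_force: [-0.3, 0.1, -0.4]
width: 0.551
finger_force: 0.0
```

>>> drive_tool:
  deltas:
    - [0,0,0.1,0,0,10,0.45]
    - [0,0,0.1,0,0,10,0.45]
    - [0,0,0.1,0,0,10,0.45]
    - [0,0,0.1,0,0,10,0.45]
    - [0,0,0.1,0,0,10,0.45]

```text
time_s: 2.65
tcp_pos: [469.5, 210.1, 171.4]
ee_rot: [0.482, 0.876, -0.0, -0.0]
ft_force: [0.1, 0.3, -0.3]
width: 0.553
finger_force: 0.0
```

>>> drive_tool:
  deltas:
    - [0,0,0.1,0,0,10,0.45]
    - [0,0,0.1,0,0,10,0.45]
    - [0,0,0.1,0,0,10,0.45]
    - [0,0,0.1,0,0,10,0.45]
    - [0,0,0.1,0,0,10,0.45]

```text
time_s: 3.07
tcp_pos: [469.5, 210.1, 121.5]
ee_rot: [0.684, 0.73, -0.0, -0.0]
ft_force: [-0.3, -0.3, 0.2]
width: 0.548
finger_force: 0.0
```

```bash
cat > s.py <<'E'
from h import *
np.set_printoptions(precision=3,suppress=True)
o=get_obs();R=Ro.from_quat(o['ee_rot']).as_matrix();print(o['time_s'],o['tcp_pos'],'yaw',np.degrees(np.arctan2(R[1,0],R[0,0])),'z',R[:,2],o['joint_pos'],o['width'],o['ft_force'],o['ft_torque'])
E
python3 s.py
```

```text
3.0667 [469.511 210.131 121.472] yaw 93.74700919199073 z [-0.001  0.    -1.   ] [ 0.316 -0.068  2.059  0.001  1.152  0.251] 0.5479154897095505 [-0.271 -0.287  0.185] [-0.004  0.014  0.018]
```

>>> drive_tool:
  deltas:
    - [0,0,0,0,1,19,0.45]
    - [0,0,0,0,1,19,0.45]
    - [0,0,0,0,1,19,0.45]
    - [0,0,0,0,0,19,0.45]
    - [0,0,-0.006,0,0,17.5,0.45]

```text
time_s: 3.48
tcp_pos: [472.3, 210.2, 27.4]
ee_rot: [0.68, 0.734, -0.0, -0.0]
ft_force: [0.2, -0.1, -0.2]
width: 0.553
finger_force: 0.0
```

>>> drive_tool:
  deltas:
    - [0,0,0,5,0,0,0.45]
    - [0,0,0,5,0,0,0.45]
    - [0,0,0,5,0,0,0.45]
    - [0,0,0,5,0,0,0.45]
    - [0,0,0,5,0,0,0.45]

```text
time_s: 3.9
tcp_pos: [472.2, 235.4, 30.4]
ee_rot: [0.68, 0.733, 0.001, 0.001]
ft_force: [-0.3, -0.2, -0.4]
width: 0.554
finger_force: 0.0
```

>>> drive_tool:
  deltas:
    - [0,0,0,4,0,0,0.45]
    - [0,0,0,4,0,0,0.45]
    - [0,0,0,4,0,0,0.45]
    - [0,0,0,4,0,0,0.45]
    - [0,0,0,4,0,0,0.45]

```text
time_s: 4.32
tcp_pos: [469.4, 252.9, 29.1]
ee_rot: [0.68, 0.734, -0.002, 0.001]
ft_force: [-2.2, -7.6, 5.7]
width: 0.549
finger_force: 3.5
```

>>> drive_tool:
  deltas:
    - [0,0,0,4,0,0,0.45]
    - [0,0,0,4,0,0,0.45]
    - [0,0,0,4,0,0,0.45]
    - [0,0,0,4,0,0,0.45]
    - [0,0,0,4,0,0,0.45]

```text
time_s: 4.73
tcp_pos: [468.4, 273.1, 29.0]
ee_rot: [0.68, 0.733, -0.001, 0.001]
ft_force: [0.5, -5.3, 2.2]
width: 0.548
finger_force: 2.7
```

>>> drive_tool:
  deltas:
    - [0,0,0,4,0,0,0.45]
    - [0,0,0,4,0,0,0.45]
    - [0,0,0,4,0,0,0.45]
    - [0,0,0,4,0,0,0.45]
    - [0,0,0,4,0,0,0.45]

```text
time_s: 5.15
tcp_pos: [466.1, 288.5, 29.1]
ee_rot: [0.679, 0.734, -0.007, 0.003]
ft_force: [-6.5, -33.2, 18.0]
width: 0.554
finger_force: 16.2
```

```bash
python3 s.py
python3 - <<'E'
from h import *
p,d=get_image('top');cv2.imwrite('pics/t2.png',cv2.resize(p[190:300,160:300],None,fx=4,fy=4,interpolation=cv2.INTER_CUBIC))
E
```

```text
5.15 [466.063 288.517  29.08 ] yaw 94.43564194274146 z [-0.004 -0.014 -1.   ] [ 0.461  0.141  2.023 -0.013  0.988  0.391] 0.5544575059363117 [ -6.451 -33.165  17.986] [-4.858  0.409 -0.296]
```

View pics/t2.png

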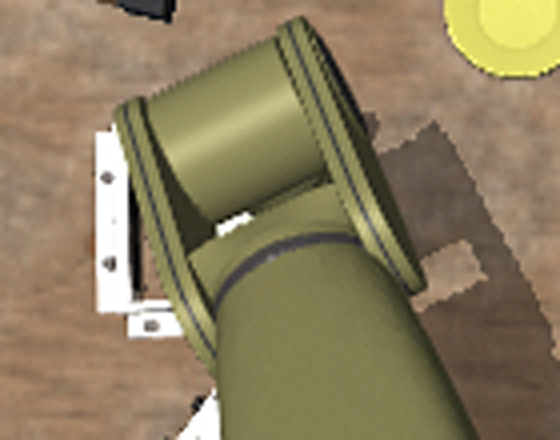

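The arm hides the box in the top view, and the force has risen to 33 N, so the box may be catching on the flare. I'll look with the wrist camera.

Run:
```python
from h import *
p,d=get_image('wrist');cv2.imwrite('pics/w2.png',p)
print(get_obs()['ft_force'])
```

```text
[ -4.81981334 -21.52949712  12.14915822]
```

View pics/w2.png

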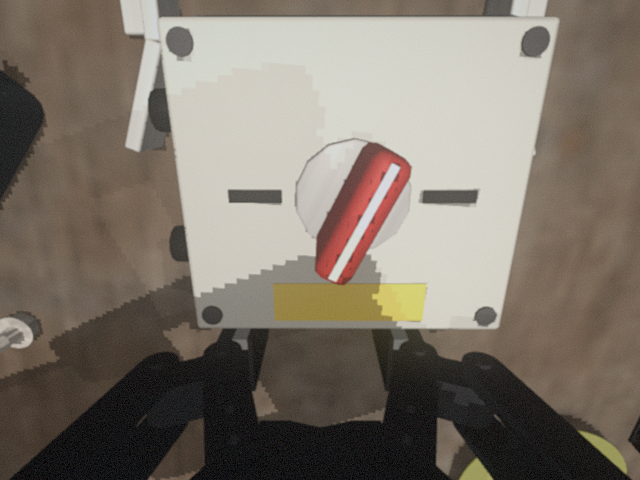

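The wrist view shows the box square to the fingers, with cover corners at about (160,17), (558,17), (498,328) and (197,328). The left flare tip is at (135,150) and the right one is hidden. Next I'll work out the lateral offset.

Run:
```python
from h import *
np.set_printoptions(precision=1,suppress=True)
o=get_obs();c=cam('wrist',o)
P=ray(c,[(160,17),(558,17),(498,328),(197,328)],56)[:,:2];print(P)
m=P.mean(0);print('centre',m)
a=[np.degrees(np.arctan2(*(P[i]-P[j])[::-1])) for i,j in((1,0),(2,3))];print(a)
t=np.radians(3.4);S=np.array([[np.cos(t),np.sin(t)],[-np.sin(t),np.cos(t)]]);print('in stop frame',S@(m-[462.4,381]))
print('kinks seen',ray(c,[(160,40)],22))
print(o['ft_force'],o['tcp_pos'])
```

```text
[[417.2 392.8]
 [518.9 400.6]
 [526.5 307.8]
 [423.1 299.4]]
centre [471.4 350.2]
[np.float64(4.394252153561666), np.float64(4.6690411034116845)]
in stop frame [  7.2 -31.3]
kinks seen [[402.6 392.   22. ]]
[ -4.8 -21.5  12.1] [465.9 289.5  29. ]
```

>>> drive_tool:
  deltas:
    - [0,0,0,0,-1.5,0,0.45]
    - [0,0,0,0.5,-1.5,0,0.45]
    - [0,0,0,1,-1.5,0,0.45]
    - [0,0,0,1,-1.5,0,0.45]
    - [0,0,0,1,-1,0,0.45]

```text
time_s: 5.67
tcp_pos: [459.6, 296.8, 28.9]
ee_rot: [0.68, 0.733, 0.0, 0.0]
ft_force: [1.8, -3.5, -1.2]
width: 0.549
finger_force: 1.6
```

```bash
python3 s.py
```

```text
5.6667 [459.63  296.818  28.858] yaw 94.29211857781213 z [ 0. -0. -1.] [ 0.476  0.133  2.032 -0.001  0.977  0.401] 0.5494606041974457 [ 1.826 -3.479 -1.237] [-0.517 -0.263 -0.113]
```

>>> drive_tool:
  deltas:
    - [0,0,0.004,3,0,0,0.45]
    - [0,0,0.004,3,0,0,0.45]
    - [0,0,0.004,3,0,0,0.45]
    - [0,0,0,3,0,0,0.45]
    - [0,0,0,3,0,0,0.45]

```text
time_s: 6.08
tcp_pos: [458.3, 311.9, 28.9]
ee_rot: [0.684, 0.729, -0.001, 0.0]
ft_force: [0.6, -5.4, 2.3]
width: 0.551
finger_force: 2.7
```

>>> drive_tool:
  deltas:
    - [0,0,0,1.5,0,0,0.45]
    - [0,0,0,1.5,0,0,0.45]
    - [0,0,0,1.5,0,0,0.45]
    - [0,0,0,1.5,0,0,0.45]
    - [0,0,0,1,0,0,0.45]

```text
time_s: 6.5
tcp_pos: [457.9, 318.8, 28.9]
ee_rot: [0.684, 0.729, -0.001, 0.0]
ft_force: [1.3, -6.0, 2.3]
width: 0.551
finger_force: 2.8
```

>>> drive_tool:
  deltas:
    - [0,0,0,1,0,0,0.45]
    - [0,0,0,1,0,0,0.45]
    - [0,0,0,0.5,0,0,0.45]
    - [0,0,0,0.5,0,0,0.45]
    - [0,0,0,0,0,0,0.45]

```text
time_s: 6.92
tcp_pos: [457.8, 319.3, 28.9]
ee_rot: [0.684, 0.729, -0.003, 0.002]
ft_force: [-0.3, -14.9, 6.9]
width: 0.553
finger_force: 7.8
```

```bash
python3 s.py
```

```text
6.9167 [457.79  319.343  28.873] yaw 93.66380711344986 z [-0.001 -0.006 -1.   ] [ 0.515  0.158  2.003 -0.006  0.985  0.454] 0.5530120634792963 [ -0.296 -14.903   6.907] [-2.339 -0.193 -0.199]
```

>>> drive_tool:
  deltas:
    - [0,0,0,1,0,0,0.45]
    - [0,0,0,1,0,0,0.45]
    - [0,0,0,0,0,0,0.45]
    - [0,0,0,0,0,0,0.45]
    - [0,0,0,0,0,0,0.45]

```text
time_s: 7.33
tcp_pos: [457.7, 319.5, 28.9]
ee_rot: [0.684, 0.729, -0.004, 0.003]
ft_force: [-0.3, -22.5, 10.3]
width: 0.554
finger_force: 11.8
```

```bash
python3 s.py
python3 - <<'E'
from h import *
p,d=get_image('wrist');cv2.imwrite('pics/w3.png',p)
E
```

```text
7.3333 [457.72  319.452  28.912] yaw 93.67580325541573 z [-0.002 -0.01  -1.   ] [ 0.517  0.159  2.002 -0.009  0.987  0.458] 0.5543843442567865 [ -0.3   -22.476  10.312] [-3.454 -0.313 -0.301]
```

View pics/w3.png

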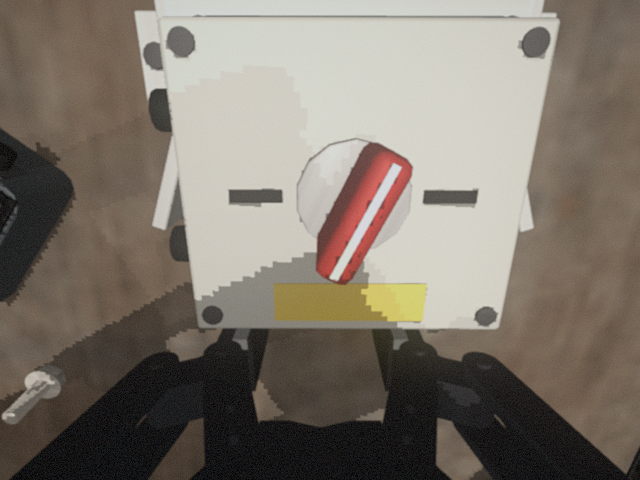

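The wrist view shows the box home: the stop's back bar sits directly behind the cover's far edge at row 17, and the side guides are evenly visible. The wing's white stripe runs from (395,168) to (335,280), with the marks at row 196.

Run:
```python
from h import *
np.set_printoptions(precision=1,suppress=True)
o=get_obs();c=cam('wrist',o);p=cv2.imread('pics/w3.png')
P=ray(c,[(160,17),(558,17),(498,328),(197,328)],56)[:,:2];m=P.mean(0)
t=np.radians(3.4);S=np.array([[np.cos(t),np.sin(t)],[-np.sin(t),np.cos(t)]]);print(m,'in stop frame',S@(m-[462.4,381]))
M=ray(c,[(229,197),(477,197)],56);print('marks mid',M.mean(0))
hsv=cv2.cvtColor(p,cv2.COLOR_BGR2HSV);w=(p.min(2)>215);w[:160]=0;w[290:]=0;w[:,:315]=0;w[:,415:]=0
red=((hsv[...,0]<8)|(hsv[...,0]>172))&(hsv[...,1]>130)&(hsv[...,2]>60);k=cv2.morphologyEx((red|w).astype(np.uint8),3,np.ones((5,5)))
v,u=np.nonzero(cv2.dilate(red.astype(np.uint8),np.ones((7,7)))&w)
r=cv2.minAreaRect(np.c_[u,v].astype(np.float32));b=cv2.boxPoints(r);print(r)
l=sorted([(np.linalg.norm(b[i]-b[(i+1)%4]),i) for i in range(4)])
e=[(b[i]+b[(i+1)%4])/2 for _,i in l[:2]];X=ray(c,e,84);print('wing ends',X,'mid',X.mean(0));dd=X[1]-X[0];print(np.degrees(np.arctan2(dd[1],dd[0]))%180)
```

```text
[464.  380.1] in stop frame [ 1.6 -1. ]
marks mid [464.3 379.6  56. ]
((374.0959777832031, 205.76690673828125), (6.196560382843018, 89.78346252441406), 29.981637954711914)
wing ends [[470.  393.2  84. ]
 [462.1 374.9  84. ]] mid [466.  384.1  84. ]
66.79364026345137
```

>>> drive_tool:
  deltas:
    - [0,0,0,-6,0,0,0.45]
    - [0,0,0,-12,0,0,0.45]
    - [0,0,0,0,0,-35,0.45]
    - [0,0,0,0,0,-35,0.45]
    - [0,0,0,0,0,-33,0.45]

```text
time_s: 7.8
tcp_pos: [458.2, 305.9, 132.5]
ee_rot: [0.684, 0.729, -0.0, -0.001]
ft_force: [1.2, -0.0, 0.9]
width: 0.547
finger_force: 0.0
```

>>> drive_tool:
  deltas:
    - [0,0,0,25,3,0,0.45]
    - [0,0,0,25,3,0,0.45]
    - [0,0,0,25,2,0,0.45]
    - [0,0,0.1,0,0,0,0.45]
    - [0,0,0.1,0,0,0,0.45]

```text
time_s: 8.22
tcp_pos: [461.7, 383.0, 131.9]
ee_rot: [0.755, 0.656, 0.0, -0.001]
ft_force: [0.7, -0.3, -1.0]
width: 0.547
finger_force: 0.0
```

>>> drive_tool:
  deltas:
    - [0,0,0.1,0,0,0,0.45]
    - [0,0,0.1,0,0,0,0.45]
    - [0,0,0.07,0,0,0,0.45]
    - [0,0,0,0,0,0,0.45]
    - [0,0,0,0,0,0,0.45]

```text
time_s: 8.63
tcp_pos: [461.9, 381.5, 131.7]
ee_rot: [0.835, 0.551, 0.0, -0.0]
ft_force: [0.4, 0.0, 0.6]
width: 0.55
finger_force: 0.0
```

```bash
python3 s.py
python3 - <<'E'
from h import *
p,d=get_image('wrist');cv2.imwrite('pics/w4.png',p)
E
```

```text
8.6333 [461.856 381.479 131.683] yaw 66.807477799642 z [-0.     0.001 -1.   ] [0.6   0.106 1.863 0.001 1.172 1.005] 0.5501761963510534 [0.392 0.049 0.615] [-0.006 -0.007 -0.02 ]
```

View pics/w4.png

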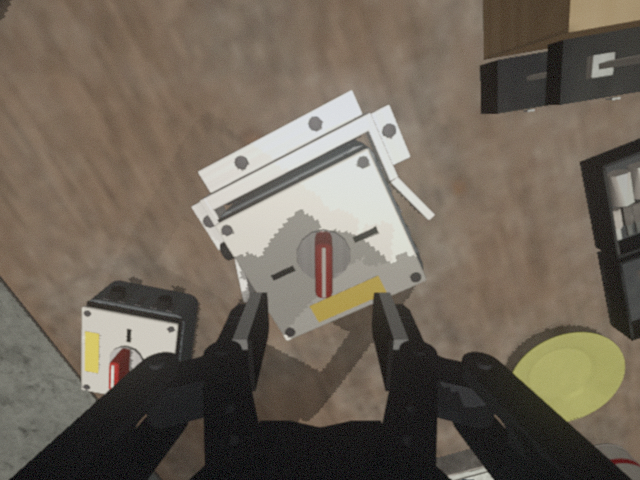

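The wing is now vertical in the picture, with its stripe from (323,246) to (324,297), and lies midway between the fingers. The box stays in the stop.

Run:
```python
from h import *
np.set_printoptions(precision=1,suppress=True)
o=get_obs();c=cam('wrist',o);R=Ro.from_quat(o['ee_rot']).as_matrix()
for n,e,z in(("stripe",[(323,246),(324,297)],84),("marks",[(272,277),(378,230)],56),("disc",[(298,255),(350,253)],60)):
    X=ray(c,e,z);print(n,X.mean(0),'tool',(X-o['tcp_pos'])@R,((X.mean(0)-o['tcp_pos'])@R))
P=ray(c,[(363,150),(424,276),(288,338),(222,230)],56);print(P)
print('back bar inner top (z22)',ray(c,[(219,208),(367,135)],22))
```

```text
stripe [464.3 380.   84. ] tool [[ 15.1   2.4  47.7]
 [-16.    3.1  47.7]] [-0.4  2.7 47.7]
marks [464.4 379.4  56. ] tool [[-17.  -30.3  75.7]
 [ 15.1  36.6  75.7]] [-0.9  3.1 75.7]
disc [465.2 380.8  60. ] tool [[  0.  -12.9  71.7]
 [  1.4  19.3  71.7]] [ 0.7  3.2 71.7]
[[510.2 429.7  56. ]
 [518.1 339.8  56. ]
 [417.4 331.6  56. ]
 [412.8 418.8  56. ]]
back bar inner top (z22) [[405.1 427.7  22. ]
 [518.5 433.1  22. ]]
```

>>> drive_tool:
  deltas:
    - [0,0,0,0,1.4,10,0.45]
    - [0,0,0,0,1.4,12,0.45]
    - [0,0,0,0,0,12,0.45]
    - [0,0,0,0,0,12,0.45]
    - [0,0,0,0,0,11.5,0.45]

```text
time_s: 9.1
tcp_pos: [464.1, 379.5, 72.0]
ee_rot: [0.835, 0.55, -0.001, -0.0]
ft_force: [-0.3, 0.1, 0.1]
width: 0.55
finger_force: 0.0
```

>>> drive_tool:
  deltas:
    - [0,0,0,0,0,0,0.6]
    - [0,0,0,0,0,0,0.75]
    - [0,0,0,0,0,0,0.9]
    - [0,0,0,0,0,0,1]
    - [0,0,0,0,0,0,1]
  squeeze: 40

```text
time_s: 9.52
tcp_pos: [464.7, 380.2, 74.4]
ee_rot: [0.835, 0.55, 0.0, -0.0]
ft_force: [-0.4, 0.6, -3.3]
width: 0.108
finger_force: 43.6
```

```bash
python3 s.py
```

```text
9.5167 [464.695 380.209  74.371] yaw 66.68693889453854 z [ 0.  0. -1.] [0.596 0.176 1.892 0.    1.073 1.003] 0.10801959650713944 [-0.361  0.558 -3.296] [0.156 0.011 0.023]
```

>>> drive_tool:
  deltas:
    - [0,0,0.08,0,0,0,1]
    - [0,0,0.11,0,0,0,1]
    - [0,0,0.11,0,0,0,1]
    - [0,0,0.11,0,0,0,1]
    - [0,0,0.11,0,0,0,1]

```text
time_s: 9.93
tcp_pos: [464.7, 380.1, 74.4]
ee_rot: [0.949, 0.314, 0.0, -0.0]
ft_force: [0.4, 1.0, -3.8]
width: 0.105
finger_force: 43.6
```

>>> drive_tool:
  deltas:
    - [0,0,0.11,0,0,0,1]
    - [0,0,0.11,0,0,0,1]
    - [0,0,0.11,0,0,0,1]
    - [0,0,0.11,0,0,0,1]
    - [0,0,0.11,0,0,0,1]

```text
time_s: 10.35
tcp_pos: [464.8, 380.0, 74.4]
ee_rot: [0.999, 0.044, 0.0, 0.0]
ft_force: [0.7, -0.1, -3.0]
width: 0.104
finger_force: 43.6
```

>>> drive_tool:
  deltas:
    - [0,0,0.035,0,0,0,1]
    - [0,0,0,0,0,0,1]
    - [0,0,0,0,0,0,1]
    - [0,0,0,0,0,0,1]
    - [0,0,0,0,0,0,1]
  squeeze: 60

```text
time_s: 10.77
tcp_pos: [464.8, 380.0, 74.4]
ee_rot: [1.0, 0.03, 0.0, 0.0]
ft_force: [-0.1, -0.2, -2.8]
width: 0.104
finger_force: 63.7
```

```bash
python3 s.py
python3 - <<'E'
from h import *
p,d=get_image('wrist');cv2.imwrite('pics/w5.png',p)
E
```

```text
10.7667 [464.806 380.024  74.413] yaw 3.4052198345939577 z [ 0. -0. -1.] [ 0.596  0.176  1.892 -0.     1.074  2.107] 0.10418904080407988 [-0.146 -0.154 -2.767] [-0.015 -0.033 -0.006]
```

View pics/w5.png

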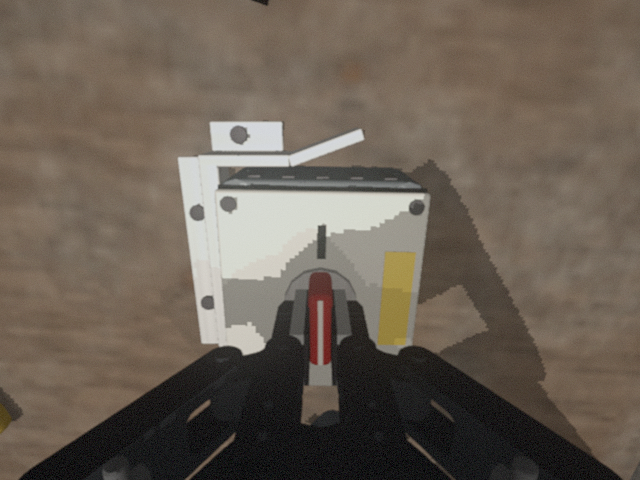

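The wing (stripe at column 320) is in line with the visible mark at (321,241), and the box is still home. Now I'll press down.

>>> drive_tool:
  deltas:
    - [0,0,0,0,0,1,1]
    - [0,0,0,0,0,1,1]
    - [0,0,0,0,0,1,1]
    - [0,0,0,0,0,1,1]
    - [0,0,0,0,0,0,1]

```text
time_s: 11.23
tcp_pos: [464.8, 380.1, 71.3]
ee_rot: [1.0, 0.03, -0.0, 0.0]
ft_force: [-3.2, -3.8, 6.5]
width: 0.1
finger_force: 65.0
```

>>> drive_tool:
  deltas:
    - [0,0,0,0,0,1,1]
    - [0,0,0,0,0,1,1]
    - [0,0,0,0,0,0.5,1]
    - [0,0,0,0,0,0,1]
    - [0,0,0,0,0,0,1]

```text
time_s: 11.65
tcp_pos: [464.9, 380.1, 69.4]
ee_rot: [1.0, 0.03, -0.0, 0.0]
ft_force: [-5.1, -4.9, 9.6]
width: 0.1
finger_force: 65.3
```

>>> drive_tool:
  deltas:
    - [0,0,0,0,0,1,1]
    - [0,0,0,0,0,1,1]
    - [0,0,0,0,0,0.5,1]
    - [0,0,0,0,0,0,1]
    - [0,0,0,0,0,0,1]

```text
time_s: 12.07
tcp_pos: [464.9, 380.2, 68.2]
ee_rot: [1.0, 0.03, -0.0, 0.0]
ft_force: [-8.3, -5.5, 15.4]
width: 0.1
finger_force: 66.5
```

```bash
python3 s.py
```

```text
12.0667 [464.94  380.173  68.232] yaw 3.389422842173311 z [-0.    -0.001 -1.   ] [ 0.596  0.185  1.893 -0.     1.064  2.108] 0.10038064308415541 [-8.291 -5.503 15.377] [-1.137  1.349  0.031]
```

>>> drive_tool:
  deltas:
    - [0,0,0,0,0,1,1]
    - [0,0,0,0,0,0.5,1]
    - [0,0,0,0,0,0,1]
    - [0,0,0,0,0,0,1]
    - [0,0,0,0,0,0,1]

```text
time_s: 12.48
tcp_pos: [465.0, 380.2, 68.1]
ee_rot: [1.0, 0.03, -0.0, 0.0]
ft_force: [-11.3, -8.8, 22.3]
width: 0.101
finger_force: 67.5
```

```bash
python3 s.py
python3 - <<'E'
from h import *
o=get_obs();p,d=get_image('wrist');W=cloud(cam('wrist',o),d)
s=W[210:260,235:300,2];print('cover z',np.median(s[d[210:260,235:300]>0]),'bench',np.median(W[50:100,400:500,2]), 'stop top',np.median(W[159:163,215:280,2]))
cv2.imwrite('pics/w6.png',p)
E
```

```text
12.4833 [464.992 380.231  68.143] yaw 3.394667574583153 z [-0.001 -0.001 -1.   ] [ 0.596  0.186  1.893 -0.     1.064  2.108] 0.10108614970111379 [-11.262  -8.765  22.285] [-1.497  1.899  0.089]
cover z 50.54641083128817 bench 0.5232592302732684 stop top 22.64766806542221
```

View pics/w6.png

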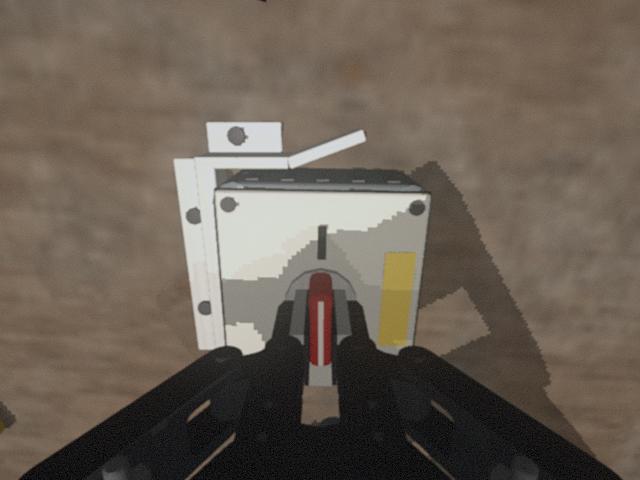

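The cover is at 50 mm, flush and held with 22 N. The wing is on the mark and the box is still in the stop, so I'm handing in.

```bash
python3 -c "
from plant import *
print(sign_off())"
```

```text
the job is handed in; nothing more can be done
None
```

The box is home against the back pad, the wing is lined up with the marks, and the cover is pressed flush and still held at about 22 N. The spray can, tin and bolt were not touched. I handed the job in at about 12.5 s; no verdict was shown.

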